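Lock down a racket frame and raise the string clamp

TASK

The unstrung racket has been loaded on the stringing machine: first fold the open hold-down over the head end of the hoop until it lies flat on the frame. Then take the string clamp nearer that hold-down and draw it straight up out of its base, without letting the post bind or come right out, until its teeth are level with the black grommet strip round the frame, and finish while still holding it there; leave the racket, the other clamp and the things on the table alone.

Things in the scene. Friction and masses are not known exactly. Their poses are not given: they have to be found in the camera images.
- turntable: Stringing machine's turntable (fixed). Origin on its axis, level with the rail tops, 110 mm above the table; z up, +y to the racket's head end, where the open hold-down is. Rails along y with a 36 mm gap. A navy tower at each end inside the hoop: |y| 137-182 mm, |x| to 20 mm, top 154 mm over the origin. Tension head beyond +y, 415 mm or more from the axis, to 275 mm above the table
- racket: White unstrung tennis racket, 310 g, loose, level on the towers' ledges between four side pads (1.5 mm play), held at the throat. Origin: middle of the hoop at the level of the black grommet strip (half-way up the beam), 142 mm above the turntable's origin. +y to the head end, handle along -y. Hoop 274 x 354 mm outside, 250 x 330 mm inside; beam 24 mm high, strip 5 mm
- hold_down (a joint): Angle of the hinged steel hold-down on the head tower: 0 lies flat, its rubber pad on the frame; grows as it swings up and inward over the hoop; 1.57 stands upright. Starts between 1.25 and 1.7. Stiff hinge, stays where it is left (0.10 N m, 2 to 3 N at the free end)
- hold_down_hinge (a point): Centre of the hold-down's hinge on top of the head tower, 145 mm along the turntable's +y from its axis, 8 mm above the frame's top; hinge line along the turntable's x. The hold-down is a plate 34 mm wide, 65 mm long from the hinge, 8 mm thick, with a lip at its free end 6 mm thick, 12 mm above the plate's upper face. Closed it points along +y and overhangs the frame's outside by 33 mm
- hold_down_tip (a point): Point on the hold-down's upper face, on its middle line, 50 mm from the hinge. The upper face lies 6 mm off the hinge's centre; when the hold-down stands upright it looks at the middle of the hoop
- clamp: String clamp to raise, the one nearer the hold-down; loose, 210-420 g. Origin on the post's axis under the head, z up. Post below: 20 mm thick, 80 mm long. Head: collar 32 mm wide, 8 mm high, then a block 26 mm wide (x), 40 mm long (y), 8 to 60 mm above the origin; flat flanks, grip across x. Jaw lever 10 mm thick along +y, to 47 mm from the axis, 13 to 29 mm up
- clamp_jaws (a point): Middle of the clamp's teeth (16 mm high, on top of the head), on the post's axis, 52 mm above the clamp's origin, 8 mm below its top. Starts 40 mm below the grommet strip, the post fully down and the collar resting on the base; it slides and swivels freely and drops back if let go
- clamp_foot (a point): Lower end of the clamp's post, 80 mm below the clamp's origin; at the start 30 mm below the base's origin, between the rails
- clamp_base: Base of that clamp, fixed on the rails 25 to 55 mm from the turntable's axis along +y. Origin on the bore's axis at rail height, z up. Flange 84 x 84 mm, 14 mm high; tube 41 mm in diameter, 50 mm high, its bore 21.2 mm wide, right through. A short lock lever sticks out along +x to 67 mm, 16 to 25 mm high
- clamp2: The other string clamp, same shape, parked in its own base 55 to 75 mm from the turntable's axis along -y; to be left alone
- reel: Reel of racket string, 96 mm in diameter, 52 mm high, loose on the table; origin at the centre of its underside; to be left alone
- awl: Stringer's awl with a pear-shaped wooden handle 32 mm thick, 165 mm long over all, lying on the table; origin at table height below its middle; to be left alone
- jar: Jar of spare grommets with a black lid, 60 mm in diameter, 75 mm high, loose on the table; origin at the centre of its underside; to be left alone

How it is judged:
By the outcome, as a careful person would: the job done as asked, in the order asked, and still so for the second after the job is handed in, while the arm keeps its last pose, push and grip.
It also fails if it takes over 51 s, if anything falls off the work surface, if the arm or the gripper's body presses on something with over 40 N, if the wrist force passes 120 N, or if a joint passes its speed limit or range.

ROBOT

A 7-joint arm with a two-finger parallel gripper is mounted at the origin on the work surface. World frame = base frame: x ahead of the robot, y to its left, z up, the work surface at z = 0. Lengths are in m, angles in rad, forces in N, time in s.
With the tool pointing down it reaches from about 0.35 to 0.9 m from the base axis. Payload 7.2 kg.
Tool frame: the origin (TCP) lies midway between the tips of the shut fingers; the grasp point (between the pads) lies 19 mm behind it; z points along the fingers, y is the direction in which the jaws open and shut (so a half turn about z gives the same grasp; the last joint's range is limited). The gripper opens to 85 mm and grips with 20 to 120 N. Pads are 22 mm wide; open, the fingers measure 114 mm over their backs; the gripper's body (76 mm by 85 mm) begins 54 mm behind the grasp point. The pads swing forward as they close: fully open they stand 13 mm farther back than shut.
Start: joints at [1.051, 0.411, -0.013, 1.596, 0.006, 1.134, -0.082], TCP at [0.273, -0.562, 0.231] pointing down, gripper open.
Joint ranges: [-2.95, 2.95], [-0.29, 1.99], [-1.47, 1.44], [0.14, 2.54], [-1.03, 4.17], [0.13, 1.85], [-2.86, 2.86]. Speed limits (rad/s): [2.39, 2.39, 3.01, 3.01, 3.14, 3.14, 3.14].

INTERFACE

Orientations are given as a rotation vector (axis times angle).
In Python, from workcell import r, capture, look_for, landmark_of gives the robot as it stands. The module is installed in compiled form; this text tells all that it offers.
- The arm moves only by the tool send_rows, never from a script. Its argument "targets" is a list that holds one entry, the list of rows, each a list of 5 numbers: the shift along the world's x, y, z in m, then the turn about the world's z in degrees, then the finger opening in m, from 0 to 0.0854. In form: [[[dx, dy, dz, twist, claw], ...]]. A call has 1 to 12 rows; each row is the pose to reach, as a shift and turn from the pose commanded when the call began; what a row does not reach only later rows make up. A row lasts 1/8 s, in which the tool goes at most 62.5 mm and 10.7 degrees, less where a joint would pass 70% of its speed; a pose out of reach is approached as far as the arm can. A call with a gripper value outside its range is refused whole. The fingers move at their own pace and stop on an object; "grip_force" is the grip in N (left out, the last holds). Time passes only in rows, so rows that repeat a pose let the fingers close. It gives the time, the measured TCP pose, the force and the opening at its end, in the units of the state.
- r.sense(): the state, without advancing time (a new reading comes with each control period).
- capture(name): name is "side" or "top" or "wrist"; returns a dict with "color" (384x512x3 uint8, red, green, blue), "z_map" (384x512 float32, m along the optical axis (not along the pixel's ray), 0 where there is no reading), "mtx" (3x3 intrinsics, pixels), "R" (3x3) and "t" (3): a world point X has camera coordinates R X + t. Camera axes: x right, y down, z forward; pixel columns grow to the right and rows downward; lengths in m; the calibration is good to about 2 mm. A picture is of the moment at which its call begins.
- r.close_job(): hands the job in, once; it reports no verdict.
Trained networks look in the newest picture that a camera, given by its name, has taken for a name from the list of things; names that differ only in an ending like _2 or _b are one class to them, and where a whole thing is asked for, a point or a joint stands for the part that bears it (a point fixed in the world has none). Each returns a list of dicts, best first, with "confidence" (0 to 1); they miss things now and then, are a little off and sometimes report something else, mostly with a low value. They report only what shows in the picture. A call takes as long as a camera call.
- look_for(camera, target): "centre" ([column, row] in pixels, amid what is visible of it).
- landmark_of(camera, target): "centre" ([column, row] in pixels: a listed point, or the origin of a listed thing).
The state is a dict: "time_s": time; "joint_pos": joint angles; "qd": joint speeds; "effort": joint torques, N m; "ee_pos": TCP position; "orientation": TCP orientation; "contact_force": force on the tool from outside, world axes, zero at the start; "torque": the same for the moment, N m; "gripper_width": finger opening in m.
Only numpy, scipy, OpenCV 4.12 (cv2) and the standard library are available. Lean on these libraries where they do the work, as an engineer would, in place of code of your own. Each camera call takes 0.05 s, during which the arm holds its last target. There are 200 camera calls.

## Working session

There is one attempt and no reset: what is moved stays moved. The work goes in short steps, Python scripts to look and compute and a tool call to move; the robot and the scene stay as the last step left them, time stands still between calls to the robot, and variables do not carry over. Pictures are saved under pics/ and viewed, about 8 in all and at most 12, crops included, and the job is handed in when it is done.

Besides the shell and the picture viewer there is one more tool, called after ">>>" as name([rows], argument=value, ...), one row to a line, values as JSON. send_rows: Moves the arm, as the interface text tells. Its arguments: {"type":"object","properties":{"targets":{"type":"array","items":{"type":"array","items":{"type":"array","items":{"type":"number"}}}},"grip_force":{"type":"number"}},"required":["targets"]}

```bash
mkdir -p pics; cat > h.py <<'E'
import numpy as np, cv2
from workcell import r, capture, look_for, landmark_of
def back(c,px,z=None,win=2):
    u,v=px
    if z is None:
        p=c["z_map"][int(v)-win:int(v)+win+1,int(u)-win:int(u)+win+1]; p=p[p>0]
        d=np.median(p) if p.size else np.nan
        X=np.linalg.inv(c["mtx"])@[u,v,1]*d
        return c["R"].T@(X-c["t"])
    ray=c["R"].T@np.linalg.inv(c["mtx"])@[u,v,1]; o=-c["R"].T@c["t"]
    return o+ray*(z-o[2])/ray[2]
def proj(c,X):
    q=c["mtx"]@(c["R"]@np.asarray(X)+c["t"]); return q[:2]/q[2]
E
python3 - <<'E'
from h import *
s=r.sense(); print(s)
ims=[]
for n in ("side","top"):
    c=capture(n); ims.append(c["color"]); np.savez(f"{n}0.npz",**c)
    print(n,-c["R"].T@c["t"],c["mtx"][0,0])
    for t in ("turntable","racket","hold_down_hinge","hold_down_tip","clamp","clamp_jaws","clamp_base","reel","jar","awl"):
        for d in landmark_of(n,t)[:2]:
            print(n,t,np.round(d["centre"]),round(d["confidence"],2),np.round(back(c,d["centre"]),3))
    cv2.imwrite(f"pics/{n}0.png",cv2.resize(c["color"][:,:,::-1],(800,600)))
E
```

```text
{'time_s': 0.0, 'joint_pos': array([ 1.05081963,  0.4118898 , -0.01274558,  1.59708475,  0.00559251,
        1.13428138, -0.08219314]), 'qd': array([-6.63831310e-04,  3.43740348e-04, -4.04510774e-04,  2.63451923e-05,
       -8.95578249e-04, -2.70569496e-04,  3.90691391e-04]), 'effort': array([-1.58733127e-05, -6.00618839e+01,  6.82008583e-01, -2.99409199e+01,
        1.38878802e-02,  1.06332605e-02,  3.89774289e-05]), 'ee_pos': array([ 0.2726108 , -0.56184378,  0.23044251]), 'orientation': array([-3.06023856e+00, -7.03370309e-01,  7.17637735e-04]), 'contact_force': array([ 0.21712035,  0.50433203, -0.39171962]), 'torque': array([0.04685105, 0.01242874, 0.00768904]), 'gripper_width': 0.08525348247975431}
side [0.00455125 0.56430703 0.977427  ] 380.73134162002617
side turntable [206. 212.] 0.61 [0.589 0.002 0.095]
side hold_down_hinge [170. 205.] 0.76 [0.534 0.166 0.308]
side hold_down_hinge [331. 171.] 0.56 [ 0.366 -0.434  0.051]
side hold_down_tip [165. 197.] 0.61 [0.54  0.171 0.334]
side clamp [197. 212.] 0.65 [0.553 0.07  0.18 ]
side clamp [214. 188.] 0.5 [ 0.573 -0.032  0.179]
sid
[... 172 characters left out ...]
.] 0.65 [ 0.351 -0.27   0.016]
side jar [202. 360.] 0.93 [0.321 0.346 0.052]
side awl [311. 209.] 0.54 [ 0.354 -0.271  0.003]
top [ 0.23076553 -0.06681293  1.50095032] 470.9670470408142
top turntable [219. 163.] 0.87 [0.586 0.022 0.075]
top hold_down_hinge [164. 159.] 0.9 [0.545 0.155 0.284]
top hold_down_tip [316. 239.] 0.71 [ 0.352 -0.28   0.025]
top hold_down_tip [166. 159.] 0.67 [0.548 0.152 0.274]
top clamp [242. 158.] 0.62 [ 0.571 -0.052  0.189]
top clamp_jaws [198. 163.] 0.77 [0.555 0.072 0.203]
top clamp_base [201. 173.] 0.63 [0.544 0.072 0.124]
top reel [372. 226.] 0.84 [ 0.39  -0.452  0.051]
top jar [126. 242.] 0.74 [0.34  0.302 0.072]
top awl [310. 242.] 0.5 [ 0.345 -0.265  0.001]
```

View pics/side0.png

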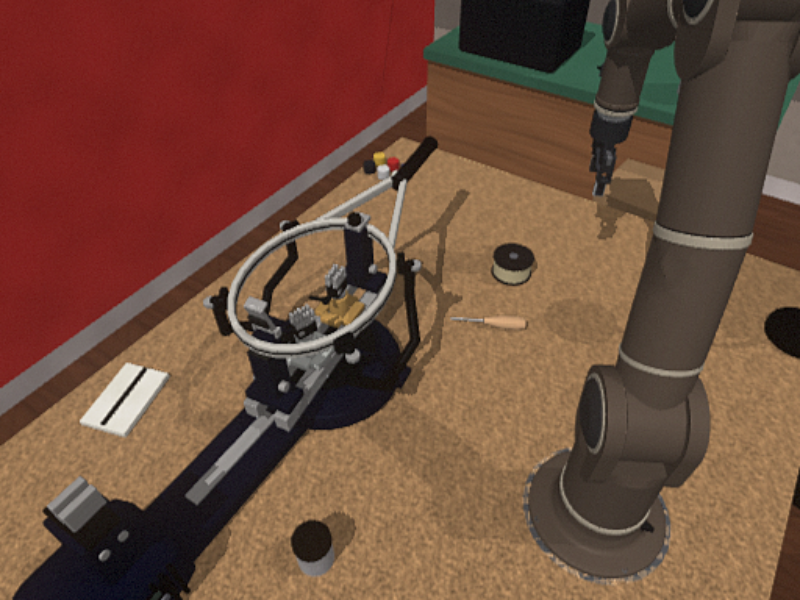

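View pics/top0.png

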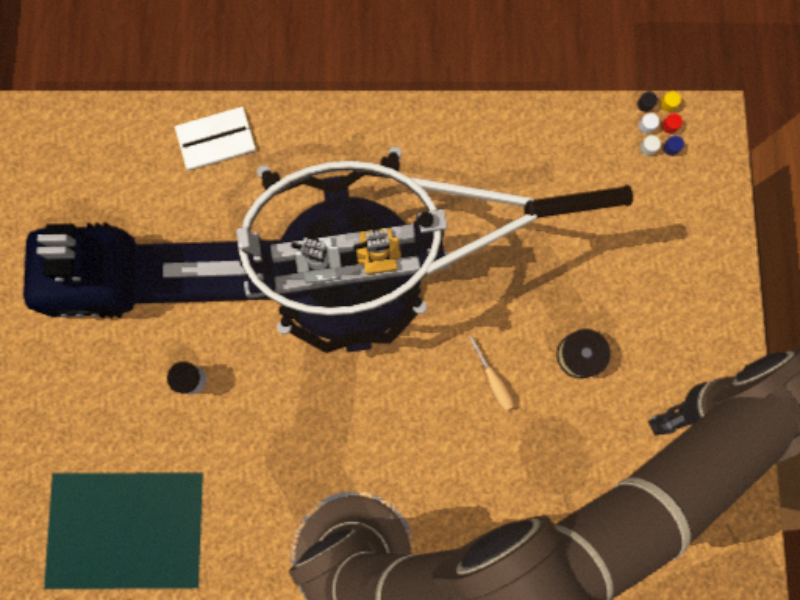

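The side view shows the open hold-down at about (262,312) and the grey clamp at (302,318). The orange clamp is clamp2, and the handle runs along −y. Next I'll fit the hoop.

```bash
python3 - <<'E'
from h import *
from scipy.spatial.transform import Rotation as Ro
s=r.sense(); R=Ro.from_rotvec(s["orientation"]).as_matrix(); print("tool",np.round(R,3).tolist(), "y-yaw",np.degrees(np.arctan2(R[1,1],R[0,1])))
for n in ("side","top"):
    c=dict(np.load(f"{n}0.npz")); z=c["z_map"]; v,u=np.mgrid[:384,:512]
    P=np.linalg.inv(c["mtx"])@np.stack([u,v,np.ones_like(u)]).reshape(3,-1)*z.ravel()
    W=(c["R"].T@(P-c["t"][:,None])).T; col=c["color"].reshape(-1,3).astype(int)
    m=(z.ravel()>0)&(W[:,2]>.245)&(W[:,2]<.275)&(col.min(1)>110)&(np.ptp(col,axis=1)<40)&(np.hypot(W[:,0]-.575,W[:,1])<.2)
    Q=W[m]; print(n,m.sum(),"z",np.percentile(Q[:,2],[10,50,90]))
    # fit ellipse by robust LSQ: centre,yaw with fixed semi-axes
    from scipy.optimize import least_squares
    def f(p):
        d=Q[:,:2]-p[:2]; a=p[2]; x=d@[np.cos(a),np.sin(a)]; y=d@[-np.sin(a),np.cos(a)]
        return (np.hypot(x/.131,y/.171)-1)*.15
    o=least_squares(f,[.575,0,0],loss="soft_l1",f_scale=.004)
    p=o.x; print(p[:2],np.degrees(p[2]),"rms",np.median(abs(o.fun)))
    ey=np.array([-np.sin(p[2]),np.cos(p[2])]); print("hinge pred",p[:2]+.145*ey,"clamp pred",p[:2]+.04*ey, proj(c,[*(p[:2]+.145*ey),.272]))
    # hold-down / clamp points
    ex=np.array([ey[1],-ey[0]]); d=W[:,:2]-p[:2]; lx=d@ex; ly=d@ey
    k=(z.ravel()>0)&(abs(lx)<.019)&(ly>.09)&(ly<.19)&(W[:,2]>.285); print("hold-down pts",k.sum()); print(np.round(np.c_[lx,ly,W[:,2]][k][::4],3).tolist())
    k=(z.ravel()>0)&(abs(lx)<.05)&(ly>.0)&(ly<.1)&(W[:,2]>.207)&(W[:,2]<.225); print("clamp top",k.sum(),np.round([lx[k].mean(),ly[k].mean()],3), np.round(W[k].mean(0),3))
    rc=cv2.minAreaRect(W[k][:,:2].astype(np.float32)*1000); print(rc)
E
```

```text
tool [[0.9, 0.437, 0.0], [0.437, -0.9, -0.0], [0.0, 0.0, -1.0]] y-yaw -64.11689898741017
side 1472 z [0.25675683 0.26379033 0.26629182]
[0.57132764 0.01449345] 8.533162232009374 rms 0.0032571076168658895
hinge pred [0.54981228 0.15788832] clamp pred [0.56539237 0.05405066] [170.46389526 209.83331493]
hold-down pts 237
[[0.018, 0.146, 0.339], [0.01, 0.146, 0.339], [0.009, 0.15, 0.34], [0.001, 0.146, 0.339], [0.01, 0.154, 0.339], [0.002, 0.149, 0.338], [-0.006, 0.145, 0.338], [0.01, 0.155, 0.337], [0.001, 0.151, 0.338], [-0.008, 0.148, 0.338], [0.015, 0.16, 0.336], [0.006, 0.156, 0.336], [-0.002, 0.152, 0.336], [-0.014, 0.151, 0.34], [0.011, 0.162, 0.336], [0.001, 0.159, 0.337], [-0.008, 0.155, 0.338], [0.018, 0.162, 0.33], [0.007, 0.16, 0.332], [-0.003, 0.158, 0.335], [-0.015, 0.157, 0.339], [0.009, 0.163, 0.331], [-0.002, 0.161, 0.334], [-0.013, 0.158, 0.336], [0.006, 0.162, 0.328], [-0.006, 0.162, 0.334], [-0.014, 0.158, 0.333], [0.005, 0.162, 0.325], [-0.01, 0.164, 0.333], [-0.015, 0.156, 0.329], [0.004, 0.16, 0.32], [-0.012, 0.163, 0.33], [0.016, 0.159, 0.31], [0.005, 0.157, 0.314
[... 1403 characters left out ...]
 0.154, 0.335], [0.008, 0.149, 0.295], [-0.005, 0.161, 0.338], [-0.006, 0.151, 0.336], [0.006, 0.148, 0.29], [-0.006, 0.162, 0.334], [-0.01, 0.151, 0.34], [0.004, 0.149, 0.287], [-0.01, 0.162, 0.337], [-0.013, 0.151, 0.343], [0.001, 0.149, 0.289], [-0.013, 0.16, 0.338], [-0.014, 0.15, 0.336], [-0.002, 0.146, 0.289], [-0.014, 0.159, 0.331], [-0.007, 0.153, 0.303], [-0.016, 0.164, 0.331], [-0.012, 0.157, 0.312], [-0.009, 0.149, 0.295], [-0.013, 0.16, 0.308], [-0.01, 0.152, 0.293], [-0.012, 0.16, 0.294], [-0.013, 0.15, 0.293], [-0.015, 0.149, 0.286]]
clamp top 102 [0.001 0.056] [0.566 0.067 0.216]
((566.5264892578125, 67.64647674560547), (39.25611877441406, 26.07549285888672), 72.8188247680664)
```

The hoop fit gives a yaw of about 8.6°, with the hinge near (0.550, 0.157). The clamp is at about (0.566, 0.067). Moving above the hoop, inward of the hold-down, with the fingers shut.

>>> send_rows([
  [[0.0,0.0,0.06,0,0],[0.02,0.02,0.12,0,0],[0.04,0.06,0.17,6,0],[0.07,0.12,0.19,16,0],[0.1,0.18,0.19,26,0],[0.13,0.24,0.19,36,0],[0.155,0.3,0.19,46,0],[0.18,0.36,0.19,56,0],[0.205,0.42,0.19,66,0],[0.23,0.48,0.19,72,0],[0.255,0.54,0.19,72,0],[0.27,0.59,0.19,72,0]],
], grip_force=30)

```text
time_s: 2.6
ee_pos: [0.5352, 0.0056, 0.4215]
orientation: [2.064, 2.368, 0.0]
contact_force: [1.5, -0.9, -0.0]
gripper_width: 0.0001
```

```bash
python3 - <<'E'
from h import *
s=r.sense(); print(s["time_s"],s["ee_pos"],s["orientation"],s["joint_pos"],s["gripper_width"])
c=capture("wrist"); np.savez("w1.npz",**c)
cv2.imwrite("pics/w1.png",c["color"][:,:,::-1])
for t in ("clamp","clamp_jaws","clamp_base","hold_down_tip","hold_down_hinge"):
    for d in landmark_of("wrist",t)[:2]: print(t,np.round(d["centre"]),round(d["confidence"],2),np.round(back(c,d["centre"]),3))
E
```

```text
2.6 [0.5351783  0.00564661 0.42148141] [2.06390877e+00 2.36759445e+00 3.36185213e-04] [ 0.36178751  0.20021752 -0.56227503  1.47421219  0.10693548  1.49716537
 -0.06241517] 5.176244647273042e-05
clamp [276. 190.] 0.76 [ 0.576 -0.034  0.206]
clamp [276. 107.] 0.71 [0.558 0.07  0.207]
clamp_jaws [282. 111.] 0.86 [0.568 0.066 0.197]
clamp_jaws [151. 251.] 0.38 [ 0.36  -0.27   0.021]
clamp_base [272. 107.] 0.64 [0.556 0.069 0.185]
hold_down_hinge [294.   8.] 0.86 [0.553 0.154 0.287]
```

View pics/w1.png

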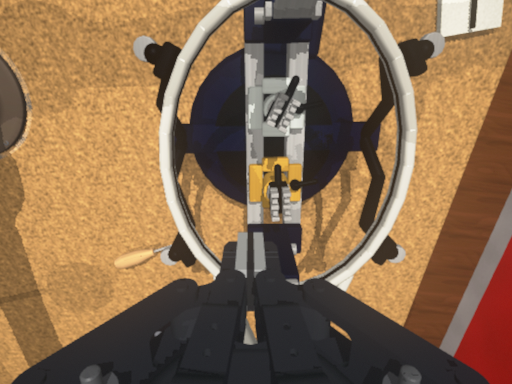

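The wrist view shows the grey clamp at (283,110) with its jaw lever pointing up and to the right, so it is swivelled to a yaw of about 70°. The hold-down is at (290,10). I'll lower the shut fingers on its inner side.

>>> send_rows([
  [[0.012,0.06,0,0.8,0],[0.021,0.111,0,0.8,0],[0.021,0.111,-0.05,0.8,0],[0.021,0.111,-0.1,0.8,0],[0.0195,0.121,-0.103,0.8,0],[0.018,0.131,-0.103,0.8,0],[0.0165,0.141,-0.103,0.8,0],[0.015,0.151,-0.103,0.8,0],[0.0135,0.161,-0.103,0.8,0]],
])

```text
time_s: 4.03
ee_pos: [0.5484, 0.1653, 0.3189]
orientation: [2.046, 2.382, 0.001]
contact_force: [0.8, -2.9, -2.5]
gripper_width: -0.0002
```

>>> send_rows([
  [[-0.0015,0.01,0,0,0],[-0.003,0.02,0,0,0],[-0.004,0.024,-0.004,0,0],[-0.004,0.024,-0.012,0,0],[-0.004,0.024,-0.02,0,0],[-0.004,0.024,-0.028,0,0],[-0.004,0.024,-0.034,0,0],[-0.004,0.024,-0.037,0,0],[-0.004,0.024,-0.037,0,0]],
])

```text
time_s: 5.15
ee_pos: [0.544, 0.1888, 0.2809]
orientation: [-2.047, -2.383, 0.001]
contact_force: [0.1, -0.3, -0.0]
gripper_width: -0.0001
```

```bash
python3 - <<'E'
from h import *
s=r.sense(); print(s["time_s"],s["ee_pos"],s["contact_force"])
c=capture("side"); np.savez("s2.npz",**c)
cv2.imwrite("pics/s2.png",cv2.resize(c["color"][140:300,90:290,::-1],(750,600)))
E
```

```text
5.15 [0.54403933 0.18878295 0.28092636] [ 0.06523431 -0.3274362  -0.02252147]
```

View pics/s2.png

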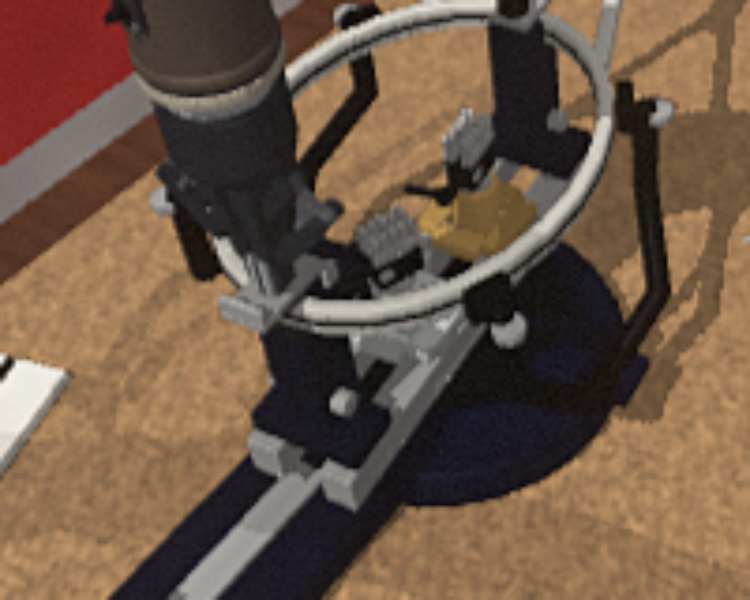

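The hold-down is almost flat and overhangs the frame at (250,305). I'll press it down gently in small steps.

>>> send_rows([
  [[0,0,-0.001,0,0],[0,0,-0.002,0,0],[0,0,-0.003,0,0],[0,0,-0.003,0,0]],
])

```text
time_s: 5.7
ee_pos: [0.5441, 0.1891, 0.2782]
orientation: [-2.047, -2.383, -0.0]
contact_force: [0.0, 0.3, 1.1]
gripper_width: -0.0001
```

>>> send_rows([
  [[0,0,-0.001,0,0],[0,0,-0.0015,0,0],[0,0,-0.0015,0,0]],
])

```text
time_s: 6.08
ee_pos: [0.5442, 0.1892, 0.2781]
orientation: [2.046, 2.383, 0.001]
contact_force: [-3.3, -1.3, 10.4]
gripper_width: -0.0
```

The fingers met hard contact at z=0.278, exactly the closed height. Lifting off and going back for a close look at the clamp.

>>> send_rows([
  [[0,0,0.04,0,0],[0,0,0.08,0,0],[0.005,-0.05,0.09,0,0],[0.014,-0.11,0.09,0,0],[0.022,-0.165,0.09,0,0],[0.022,-0.165,0.09,0,0],[0.022,-0.165,0.09,0,0]],
])

```text
time_s: 6.95
ee_pos: [0.566, 0.0245, 0.3667]
orientation: [-2.047, -2.383, -0.0]
contact_force: [0.6, -0.0, 0.8]
gripper_width: 0.0002
```

```bash
python3 - <<'E'
from h import *
s=r.sense(); print(s["time_s"],s["ee_pos"],s["orientation"])
c=capture("wrist"); np.savez("w3.npz",**c)
z=c["z_map"]; v,u=np.mgrid[:384,:512]
P=np.linalg.inv(c["mtx"])@np.stack([u,v,np.ones_like(u)]).reshape(3,-1)*z.ravel()
W=(c["R"].T@(P-c["t"][:,None])).T
for t in ("clamp_jaws","clamp","hold_down_tip"):
    for d in landmark_of("wrist",t)[:2]: print(t,np.round(d["centre"]),round(d["confidence"],2),np.round(back(c,d["centre"]),3))
near=(z.ravel()>0)&(np.hypot(W[:,0]-.566,W[:,1]-.067)<.06)
for lo,hi in((.205,.23),(.17,.23),(.17,.192)):
    k=near&(W[:,2]>lo)&(W[:,2]<hi); print(lo,hi,k.sum(),np.round(W[k].mean(0),4),cv2.minAreaRect(W[k][:,:2].astype(np.float32)*1000))
k=near&(W[:,2]>.205)
print("max z",np.percentile(W[k][:,2],[50,90,99]))
# hold-down plate check
ey=np.array([-.150,.989]);ex=np.array([.989,.150]);d=W[:,:2]-[.572,.0125]
k=(z.ravel()>0)&(abs(d@ex)<.017)&(d@ey>.14)&(d@ey<.23)&(W[:,2]>.25); print("hd",k.sum(),np.round(np.c_[d@ey,W[:,2]][k][::60],3).tolist())
cv2.imwrite("pics/w3.png",c["color"][:,:,::-1])
E
```

```text
6.95 [0.56602614 0.02453128 0.36666921] [-2.04654673e+00 -2.38270665e+00 -4.97594720e-04]
clamp_jaws [253. 130.] 0.78 [0.563 0.067 0.22 ]
clamp [253. 217.] 0.78 [ 0.579 -0.035  0.2  ]
clamp [254. 124.] 0.77 [0.563 0.074 0.22 ]
0.205 0.23 793 [0.567  0.0654 0.2157] ((567.3245239257812, 64.98027038574219), (39.20916748046875, 25.767253875732422), 71.55435180664062)
0.17 0.23 1321 [0.5687 0.0712 0.2057] ((570.924560546875, 77.60591888427734), (65.78670501708984, 26.84147071838379), 72.37665557861328)
0.17 0.192 274 [0.5745 0.0927 0.1845] ((568.0690307617188, 79.21650695800781), (63.152137756347656, 21.923490524291992), 51.83146667480469)
max z [0.43765995 0.45292995 0.45953235]
hd 1070 [[0.157, 0.26], [0.152, 0.277], [0.151, 0.278], [0.151, 0.278], [0.15, 0.278], [0.149, 0.279], [0.148, 0.277], [0.148, 0.278], [0.147, 0.279], [0.146, 0.277], [0.146, 0.276], [0.145, 0.278], [0.144, 0.277], [0.143, 0.277], [0.142, 0.277], [0.142, 0.276], [0.141, 0.277], [0.14, 0.275]]
```

View pics/w3.png

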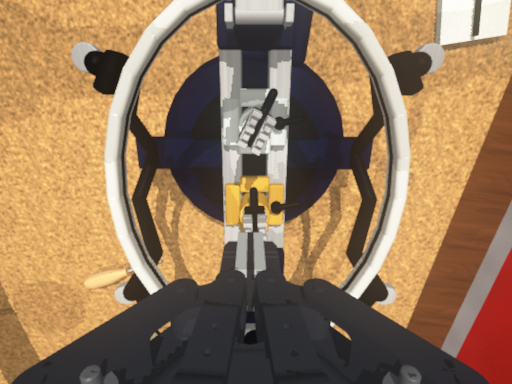

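The clamp centre is at (0.567, 0.0655) and its long axis is at 72°. The 26x39 mm footprint matches the given sizes, and the hold-down's upper face reads 0.278. Opening, aligning and descending.

>>> send_rows([
  [[0.001,0.041,0,-9,0.065],[0.001,0.041,0,-18,0.065],[0.001,0.041,-0.02,-26.7,0.065],[0.001,0.041,-0.06,-26.7,0.065],[0.001,0.041,-0.1,-26.7,0.065],[0.001,0.041,-0.13,-26.7,0.065],[0.001,0.041,-0.155,-26.7,0.065],[0.001,0.041,-0.175,-26.7,0.065],[0.001,0.041,-0.188,-26.7,0.065],[0.001,0.041,-0.188,-26.7,0.065]],
])

```text
time_s: 8.4
ee_pos: [0.5667, 0.0656, 0.1782]
orientation: [-2.54, -1.847, 0.002]
contact_force: [-0.5, 0.0, 0.1]
gripper_width: 0.0648
```

```bash
python3 - <<'E'
from h import *
s=r.sense(); print(s["time_s"],s["ee_pos"],s["contact_force"],s["gripper_width"])
c=capture("wrist"); cv2.imwrite("pics/w4.png",c["color"][:,:,::-1])
E
```

```text
8.4 [0.56669914 0.06558827 0.17817188] [-0.53338801  0.0411297   0.09689516] 0.06483544513612455
```

View pics/w4.png

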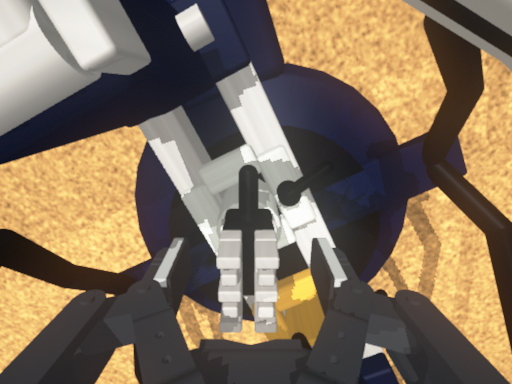

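The clamp stands square between the fingers, with its head at (248,265). Closing.

>>> send_rows([
  [[0,0,0,0,0.03],[0,0,0,0,0.022],[0,0,0,0,0.015],[0,0,0,0,0.015],[0,0,0,0,0.015],[0,0,0,0,0.015]],
], grip_force=50)

```text
time_s: 9.2
ee_pos: [0.5669, 0.0654, 0.1796]
orientation: [-2.542, -1.846, -0.0]
contact_force: [-3.9, 0.4, 6.0]
gripper_width: 0.0254
```

>>> send_rows([
  [[-0.0004,0,0.002,0,0.015],[-0.0008,0,0.005,0,0.015],[-0.0008,0,0.008,0,0.015],[-0.0008,0,0.01,0,0.015],[-0.0008,0,0.01,0,0.015]],
])

```text
time_s: 9.82
ee_pos: [0.5665, 0.065, 0.189]
orientation: [2.542, 1.846, 0.0]
contact_force: [-0.0, 0.4, -2.7]
gripper_width: 0.0255
```

```bash
cat > jaw.py <<'E'
from h import *
s=r.sense(); print(s["time_s"],s["ee_pos"],s["contact_force"],s["torque"],s["gripper_width"])
for n in ("wrist","side","top"):
    c=capture(n); np.savez(f"j_{n}.npz",**c); z=c["z_map"]; v,u=np.mgrid[:384,:512]
    P=np.linalg.inv(c["mtx"])@np.stack([u,v,np.ones_like(u)]).reshape(3,-1)*z.ravel()
    W=(c["R"].T@(P-c["t"][:,None])).T
    a=np.radians(72); d=W[:,:2]-s["ee_pos"][:2]; y=d@[np.cos(a),np.sin(a)]; x=d@[np.sin(a),-np.cos(a)]
    k=(z.ravel()>0)&(abs(x)<.011)&(abs(y)<.018)&(W[:,2]>.2)&(W[:,2]<.29)
    if k.sum(): print(n,k.sum(),np.round(np.percentile(W[k][:,2],[25,50,75,90]),4),np.round(W[k].mean(0),4))
    l=landmark_of(n,"clamp_jaws")[:1]
    for q in l: print("  jaws",np.round(q["centre"]),round(q["confidence"],2),np.round(back(c,q["centre"]),4))
E
python3 jaw.py
```

```text
9.825 [0.56648713 0.06502612 0.18897731] [-0.02838118  0.42468876 -2.69735624] [ 0.0545777   0.0192584  -0.01626193] 0.025466222482955884
wrist 7082 [0.228  0.2592 0.2707 0.2746] [0.5681 0.0705 0.2466]
  jaws [252. 283.] 0.85 [0.5645 0.0526 0.2053]
side 49 [0.2204 0.2286 0.2634 0.2781] [0.5721 0.0752 0.2369]
  jaws [193. 200.] 0.47 [0.549  0.0801 0.2395]
```

The tool carries about 2.7 N, which is the clamp's weight, with no side force, so nothing binds. Raising the remaining ~30.5 mm, to TCP z≈0.2196.

>>> send_rows([
  [[0,0,0.004,0,0.015],[0,0,0.009,0,0.015],[0,0,0.014,0,0.015],[0,0,0.019,0,0.015],[0,0,0.024,0,0.015],[0,0,0.028,0,0.015],[0,0,0.0305,0,0.015],[0,0,0.0305,0,0.015],[0,0,0.0305,0,0.015]],
])

```text
time_s: 11.25
ee_pos: [0.5663, 0.065, 0.2191]
orientation: [-2.542, -1.846, 0.0]
contact_force: [-0.5, 0.3, -3.1]
gripper_width: 0.0256
```

```bash
python3 jaw.py; python3 - <<'E'
from h import *
s=dict(np.load("j_side.npz")); w=dict(np.load("j_wrist.npz"))
# wrist depth on head top: rows along the finger centre line
z=w["z_map"]; v,u=np.mgrid[:384,:512]
P=np.linalg.inv(w["mtx"])@np.stack([u,v,np.ones_like(u)]).reshape(3,-1)*z.ravel()
W=(w["R"].T@(P-w["t"][:,None])).T.reshape(384,512,3)
for rr in range(150,345,15): print(rr,np.round(W[rr,[225,235,260,270]][:,2],3),np.round(W[rr,235,:2],3))
a=cv2.resize(s["color"][140:290,100:260,::-1],(400,375)); b=cv2.resize(w["color"][:,:,::-1],(400,375))
cv2.imwrite("pics/e.png",np.hstack([a,b]))
E
```

```text
11.25 [0.56627137 0.06503054 0.21912315] [-0.46815556  0.32587595 -3.08358154] [-0.03357409  0.02884269  0.03327616] 0.025601255958378002
wrist 3556 [0.2478 0.2581 0.2592 0.2597] [0.5664 0.0654 0.253 ]
  jaws [251. 279.] 0.92 [0.5645 0.0547 0.2354]
side 46 [0.2306 0.2518 0.2585 0.2608] [0.5663 0.0737 0.2444]
  jaws [189. 192.] 0.61 [0.5566 0.0798 0.2678]
150 [0.123 0.124 0.124 0.125] [0.566 0.101]
165 [0.123 0.124 0.073 0.124] [0.562 0.089]
180 [0.108 0.151 0.157 0.133] [0.562 0.084]
195 [0.159 0.159 0.159 0.16 ] [0.559 0.075]
210 [0.16  0.215 0.214 0.212] [0.566 0.086]
225 [0.227 0.232 0.233 0.232] [0.566 0.085]
240 [0.246 0.246 0.246 0.246] [0.567 0.084]
255 [0.258 0.258 0.258 0.258] [0.567 0.084]
270 [0.256 0.256 0.251 0.258] [0.564 0.076]
285 [0.256 0.256 0.256 0.256] [0.562 0.069]
300 [0.246 0.256 0.254 0.256] [0.559 0.061]
315 [0.255 0.259 0.256 0.256] [0.557 0.056]
330 [ 0.001 -0.001 -0.     0.   ] [ 0.458 -0.196]
```

View pics/e.png

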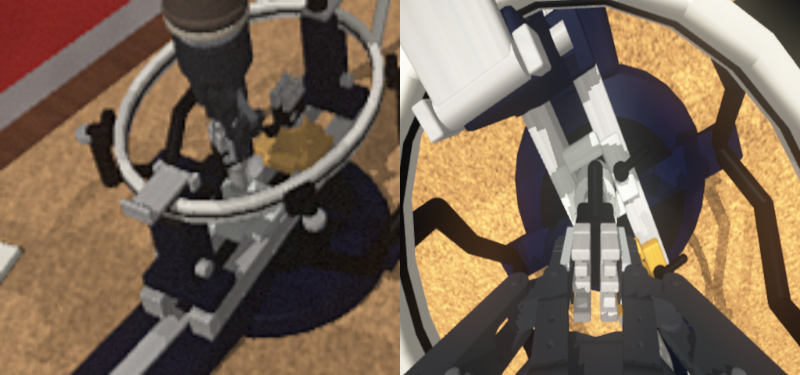

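The teeth read about 0.5–1 mm low by both kinematics and depth, so I'll trim up 0.7 mm and hold.

>>> send_rows([
  [[0,0,0.0007,0,0.015],[0,0,0.0007,0,0.015],[0,0,0.0007,0,0.015],[0,0,0.0007,0,0.015]],
])

```text
time_s: 12.05
ee_pos: [0.5663, 0.0651, 0.22]
orientation: [2.542, 1.846, -0.0]
contact_force: [-0.3, 0.8, -3.6]
gripper_width: 0.0254
```

```bash
python3 jaw.py; python3 - <<'E'
from h import *
c=dict(np.load("j_wrist.npz"))
z=c["z_map"]; v,u=np.mgrid[:384,:512]
P=np.linalg.inv(c["mtx"])@np.stack([u,v,np.ones_like(u)]).reshape(3,-1)*z.ravel()
W=(c["R"].T@(P-c["t"][:,None])).T; d=W[:,:2]-[.572,.0125]; lx=d@[.989,.150]; ly=d@[-.150,.989]
for a,b in((.145,.16),(.16,.175),(.175,.19),(.19,.203)):
    k=(z.ravel()>0)&(abs(lx)<.015)&(ly>a)&(ly<b)&(W[:,2]>.25); print("hd",a,k.sum(),np.median(W[k][:,2]) if k.sum() else None)
r.close_job(); print(r.sense()["time_s"])
E
```

```text
12.05 [0.56634621 0.06507614 0.22000094] [-0.2723553   0.77179628 -3.62424125] [ 0.00152456 -0.04343725 -0.01856893] 0.025444751106481808
wrist 3550 [0.2491 0.259  0.2601 0.2606] [0.5665 0.0654 0.2539]
  jaws [247. 282.] 0.89 [0.5622 0.0536 0.2363]
side 52 [0.235  0.2508 0.2586 0.2615] [0.5668 0.0729 0.244 ]
  jaws [193. 192.] 0.81 [0.5434 0.0797 0.2743]
hd 0.145 6304 0.27769248421620746
hd 0.16 4168 0.2776506731736992
hd 0.175 0 None
hd 0.19 0 None
the job is handed in; nothing more can be done
the job is handed in; nothing more can be done
```

I folded the hold-down flat onto the frame, then drew the grey clamp straight up about 40 mm. I handed the job in with the gripper still holding it, 12 s into the 51 s allowed; no verdict was reported.

**Hold-down:** The fingers met firm contact at z = 0.278 m with 10 N, which is its closed height. In the last picture its upper face reads 0.2777 m where visible; its outer part was out of that view.

**Clamp:** The TCP rose 40.4 mm from where the fingers closed. The clamp's top reads 0.259–0.260 m against a target of 0.260 m, so the teeth should be level with the grommet strip to within about 1 mm. By the given lengths, about 40 mm of post is still in the bore.

**Forces:** Side forces while raising stayed under 1 N, so nothing was binding. The tool carried about 3 N, which is the clamp's weight.

**Checks that disagreed:** The network's `clamp_jaws` point from the side camera was off because the gripper hid the clamp. From the wrist camera it fell about 10 mm beside the post's axis. I used neither for the height.

I saw no contact with the racket or the other clamp, and the arm stayed clear of the things on the table. I did not measure any of them again at the end.

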